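# Slide the brass carrier to the scribed line and clamp it

## Robot

A 7-joint arm with a two-finger parallel gripper is mounted at the origin on the work surface. World frame = base frame: x ahead of the robot, y to its left, z up, the work surface at z = 0. Lengths are in m, angles in rad, forces in N, time in s.
With the tool pointing down it reaches from about 0.35 to 0.9 m from the base axis. Payload 8.1 kg.
Tool frame: the origin (TCP) lies midway between the tips of the shut fingers; the grasp point (between the pads) lies 19 mm behind it; z points along the fingers, y is the line along which they close (so a half turn about z gives the same grasp; the last joint's range is limited). The gripper opens to 92 mm and grips with 3 to 60 N. Pads are 19 mm wide; open, the fingers measure 130 mm over their backs; the gripper's body (75 mm by 190 mm) begins 47 mm behind the grasp point.
Start: joints at [-1.32, 0.434, 0.025, 1.573, -0.012, 1.134, -0.075], TCP at [0.217, 0.586, 0.227] pointing down, gripper open.
Joint ranges: [-2.62, 2.62], [-0.44, 2.09], [-1.27, 1.32], [0.08, 2.57], [-1.32, 4.46], [0.12, 2], [-2.74, 2.74]. Speed limits (rad/s): [2.22, 2.22, 3.01, 3.01, 3.14, 3.14, 3.14].

## Interface

Orientations are given as a rotation vector (axis times angle).
In Python, from cell import arm gives the robot as it stands.
- The arm moves only by the tool carry_out, never from a script. Its arguments are lists of equal length, an entry for each row: "claw": the finger opening in cm, from 0 to 9.18; "delta_pos": the shift along the tool's x, y, z in cm, a list of three; "angular": the turn, a rotation vector about the tool's x, y, z in rad, a list of three. In form: {"claw": [claw, ...], "delta_pos": [[dx, dy, dz], ...], "angular": [[ax, ay, az], ...]}. A call has 1 to 20 rows; each row shifts and turns the commanded pose from where the row before left it, along the tool's axes as they then stand; what a row does not reach is not made up. A row lasts 1/10 s, in which the tool goes at most 50 mm and 8.59 degrees, less where a joint would pass 70% of its speed; a pose out of reach is approached as far as the arm can. A call with a gripper value outside its range is refused whole. The fingers move at their own pace and stop on an object; "force" is the grip in N (left out, the last holds). Time passes only in rows, so rows that do not move let the fingers close. It gives the time, the measured TCP pose, the force, the opening and the grip force at its end, in the units of the state.
- arm.observe(): the state, without advancing time (a new reading comes with each control period).
- arm.get_image(name): name is "scene" or "top"; returns a dict with "frame" (420x560x3 uint8, red, green, blue), "mtx" (3x3 intrinsics, pixels), "dist" ([k1, k2, p1, p2, k3] as OpenCV has them; the pictures are not rectified), "T" (4x4, takes a point from camera to world coordinates). Camera axes: x right, y down, z forward; pixel columns grow to the right and rows downward; lengths in m; the calibration is good to about 2 mm. A picture is of the moment at which its call begins. There is no depth.
- arm.sign_off(): hands the job in; it is judged then, once.
Trained networks look in a picture, given as the dict that the camera call returned (one of the last four; its "shot" number tells which), for a name from the list of things; names that differ only in an ending like _2 or _b are one class to them, and where a whole thing is asked for, a point or a joint stands for the part that bears it (a point fixed in the world has none). Each returns a list of dicts, best first, with "conf" (0 to 1); they miss things now and then, are a little off and sometimes report something else, mostly with a low value. They report only what shows in the picture. A call takes as long as a camera call. They do not tell look-alikes from the thing itself.
- arm.look_for(label, picture): "centre" ([column, row] as shares, 0 to 1, of the picture: columns of its width, rows of its height, amid what is visible of it).
- arm.trace(label, picture): "region" (420x560 bool, what is visible of it) and "centre" ([column, row] as shares, 0 to 1, of the picture: columns of its width, rows of its height, amid what is visible of it).
- arm.place_of(label, picture): "centre" ([column, row] as shares, 0 to 1, of the picture: columns of its width, rows of its height: a listed point, or the origin of a listed thing).
The state is a dict: "clock": time; "joints": joint angles; "dq": joint speeds; "joint_efforts": joint torques, N m; "position": TCP position; "ee_rot": TCP orientation; "force": force on the tool from outside, world axes, zero at the start; "ft_torque": the same for the moment, N m; "width": opening from 0.0 (shut) to 1.0 (fully open); "gripper_force": force on a finger pad.
Only numpy, scipy, OpenCV 4.12 (cv2) and the standard library are available. Lean on these libraries where they do the work, as an engineer would, in place of code of your own. Each camera call takes 0.05 s, during which the arm holds its last target. There are 200 camera calls.

## Task

In the blue board-test fixture, slide the brass carrier plate out from under the bridge by pressing on the black rubber top of its board and dragging it, until the plate's front edge meets the scribed black line; there is no stop, so do not run past the line, and let go of it there. Then fold the red-tipped clamp down until its foot rests on the plate, leaving the edge on the line. Keep your pressure on everything below 20 N, and leave the mouse, the meter and the parts tray alone.

Things in the scene. Friction and masses are not known exactly. Their poses are not given: they have to be found in the camera images.
- fixture: Blue base 240 x 150 x 12 mm on screw feet, fixed; underside 12-24 mm over the bench. Origin: centre of underside; x along the channel, bridge to line. Channel 52 mm wide at y=0, full length: white floor z=12, sprung (sinks 1 mm per 15 N, up to 3); aluminium rails beside it, tops z=20 mm. Grey bridge over it from x=-120 to -30 mm (y within 47, top z=40). No stop in it; open at the +x end.
- line (a point): The scribed line: a black line 1.5 mm wide straight across both rails and the channel floor; this point is the line's centre at the channel's middle, at rail-top height: fixture x = 85, y = 0, z = 20 mm. Axes as the fixture.
- carrier: Loose brass plate 120 (x) x 50 x 8 mm, 0.44 kg, in a channel with 1 mm side play, top level with the rails. Origin: centre of underside; x to the line, 30-55 mm to go. A board with black rubber top is fixed along its middle (x -58 to 48, y within 10 mm), its tail always under the bridge; its top is 1.5-9 mm over the plate, unmeasured: feel for it. Drag with 6-12 N of press; under 3 N it slips.
- carrier_edge (a point): Middle of the carrier's front upper edge (carrier x = 60, z = 8 mm): the edge that must meet the line.
- carrier_patch (a point): Where to press: on the board's middle line at carrier x = 30 mm, given at the height of the brass top (carrier z = 8 mm); the rubber top is 1.5 to 9 mm above this point.
- clamp (a joint): Steel bar 12 x 8 x 46 mm, last 12 mm red (16 x 11 mm), hinged along fixture x on a fork by the +y rail. Radians: 0 = up, leaning 0.3 outwards (+y); 0.3 = upright; grows as it folds to -y; 1.87 = level, rubber foot (10 mm wide, 41 mm from the hinge) on the brass beside the board, bar top 14 mm over the brass. Stiff hinge (1.5 N at tip), stays put; swing it along its arc, a straight push jams.
- clamp_hinge (a point): Hinge axis of the clamp, middle of the bar: fixture x = 0, y = 60, z = 30 mm.
- clamp_tip (a point): End of the clamp bar, on its centre line, 46 mm from the hinge.
- mouse: Black computer mouse, 105 x 60 x 32 mm, origin under its centre. Leave alone.
- meter: Yellow hand multimeter lying flat, 160 x 80 x 45 mm, origin under its centre. Leave alone.
- tray: Grey parts tray, 150 x 100 x 40 mm, origin under its centre. Leave alone.
Things that resemble listed ones, but are neither listed nor needed, are in the scene too. There is more than one size of the carrier; the one meant has the size given above.

How it is judged:
By the outcome, as a careful person would: the job done as asked, in the order asked, and still so for the second after the job is handed in, with the robot touching nothing.
It also fails if it takes over 56 s, if anything falls off the work surface, if the arm or the gripper's body presses on something with over 40 N, if the wrist force passes 120 N, or if a joint passes its speed limit or range.

## Working session

There is one attempt and no reset: what is moved stays moved. The work goes in short steps, Python scripts to look and compute and a tool call to move; the robot and the scene stay as the last step left them, time stands still between calls to the robot, and variables do not carry over. Pictures are saved under pics/ and viewed, at most 10 in all, crops included, and the job is handed in when it is done.

Besides the shell and the picture viewer there is one more tool, called after "Request:" as name(argument=value, ...) on one line, values as JSON. carry_out: Moves the arm, as the interface text tells. Its arguments: {"type":"object","properties":{"claw":{"type":"array","items":{"type":"number"}},"delta_pos":{"type":"array","items":{"type":"array","items":{"type":"number"}}},"angular":{"type":"array","items":{"type":"array","items":{"type":"number"}}},"force":{"type":"number"}},"required":["claw","delta_pos","angular"]}

```bash
mkdir -p pics; ls; cat > h.py <<'E'
import numpy as np,cv2
from cell import arm
from scipy.spatial.transform import Rotation as R
L=['fixture','line','carrier','carrier_edge','carrier_patch','clamp','clamp_hinge','clamp_tip','mouse','meter','tray']
def ray(im,px):
    u=cv2.undistortPoints(np.array([[px]],float),im['mtx'],np.array(im['dist'],float))[0,0]
    T=np.array(im['T']);d=T[:3,:3]@np.array([u[0],u[1],1.]);return T[:3,3],d/np.linalg.norm(d)
def tri(rs):
    A=np.zeros((3,3));b=np.zeros(3)
    for o,d in rs:
        P=np.eye(3)-np.outer(d,d);A+=P;b+=P@o
    x=np.linalg.solve(A,b);return x,[np.linalg.norm((np.eye(3)-np.outer(d,d))@(x-o))*1e3 for o,d in rs]
def proj(im,p):
    T=np.linalg.inv(np.array(im['T']));rv=cv2.Rodrigues(T[:3,:3])[0]
    return cv2.projectPoints(np.array(p,float).reshape(-1,1,3),rv,T[:3,3],im['mtx'],np.array(im['dist'],float))[0][:,0]
def save(im,n,f=None):
    a=im['frame'][:,:,::-1]; cv2.imwrite('pics/'+n,a)
def px(c): return np.array(c)*[560,420]
E
python3 - <<'E'
from h import *
np.set_printoptions(precision=4,suppress=True)
ims={n:arm.get_image(n) for n in('scene','top')}
both=[]
for n,im in ims.items():
    both.append(im['frame'][:,:,::-1]); print(n,im['T'],im['mtx'][0],im['dist'])
    save(im,n+'0.png')
    for l in L:
        print(l,[(px(r['centre']).round(1),round(r['conf'],2)) for r in arm.place_of(l,im)])
print(arm.observe())
E
```

```text
pics
scene [[ 0.5602  0.4521 -0.6941  1.3174]
 [ 0.8282 -0.2881  0.4808 -0.5706]
 [ 0.0174 -0.8442 -0.5358  0.7087]
 [ 0.      0.      0.      1.    ]] [454.3931   0.     277.9967] [-0.0273  0.      0.      0.      0.    ]
fixture [(array([310.8, 247.2]), 0.58)]
line [(array([326.4, 260.1]), 0.6)]
carrier [(array([309. , 237.2]), 0.86), (array([197.8, 253.5]), 0.83), (array([392.8, 226.2]), 0.62)]
carrier_edge [(array([321.7, 251.4]), 0.97), (array([197.1, 229.4]), 0.79), (array([364.3, 214. ]), 0.7), (array([311.5, 243.7]), 0.7)]
carrier_patch [(array([315.4, 241.9]), 0.94), (array([200.7, 237.5]), 0.91), (array([378.2, 214.6]), 0.67), (array([326.7, 260.1]), 0.53)]Traceback (most recent call last):
  File "<stdin>", line 9, in <module>
ValueError: it knows: carrier, carrier_edge, carrier_patch, clamp_hinge, clamp_tip, fixture, line, meter, mouse, tray
```

```bash
sed -i "s/'clamp',//" h.py
python3 - <<'E'
from h import *
np.set_printoptions(precision=4,suppress=True)
ims={n:arm.get_image(n) for n in('scene','top')}
for n,im in ims.items():
    save(im,n+'0.png')
    if n=='top':print(n,im['T'],im['mtx'][0])
    for l in L:
        print(l,[(px(r['centre']).round(1),round(r['conf'],2)) for r in arm.place_of(l,im)])
cv2.imwrite('pics/a.png',cv2.resize(np.vstack([ims['scene']['frame'][100:400,:,::-1]]),(800,429)))
o=arm.observe();print(o['clock'],o['position'],o['ee_rot'],o['force'])
E
```

```text
fixture [(array([308.4, 240.4]), 0.76), (array([333.5, 215.6]), 0.39)]
line [(array([325.5, 260. ]), 0.74), (array([321.6, 249.3]), 0.48)]
carrier [(array([198.2, 255.3]), 0.97), (array([309.1, 236.2]), 0.81), (array([391.5, 226.4]), 0.73), (array([322.4, 248.2]), 0.31)]
carrier_edge [(array([323. , 250.7]), 0.92), (array([195.4, 229.2]), 0.87), (array([360. , 213.8]), 0.58)]
carrier_patch [(array([317.5, 245.4]), 0.73), (array([199.8, 236.9]), 0.73), (array([379.6, 216.4]), 0.7)]
clamp_hinge [(array([330.5, 231.2]), 0.44)]
clamp_tip [(array([336.2, 215.6]), 0.4)]
mouse [(array([374.1, 192. ]), 0.65)]
meter [(array([119.6, 266.5]), 0.71)]
tray [(array([332.3, 229.8]), 0.7), (array([322.1, 248. ]), 0.57), (array([155.9, 326.2]), 0.55)]
top [[ 0.0267 -0.9874  0.1561  0.3701]
 [-0.9996 -0.0252  0.0116 -0.0153]
 [-0.0075 -0.1564 -0.9877  1.1304]
 [ 0.      0.      0.      1.    ]] [424.9876   0.     284.4193]
fixture [(array([272.6, 192.9]), 0.95)]
line [(array([278.4, 158.2]), 0.76)]
carrier [(array([178.8, 178.1]), 0.91), (array([269.1, 194.5]), 0.87), (array([364.5, 246. ]), 0.59)]
carrier_edge [(array([189.1, 207.3]), 0.77), (array([275.3, 171.5]), 0.69), (array([351.2, 274.5]), 0.63)]
carrier_patch [(array([186.7, 192.1]), 0.91), (array([273.6, 183.7]), 0.77), (array([352.6, 261.9]), 0.65)]
clamp_hinge [(array([248.9, 185.8]), 0.51)]
clamp_tip [(array([243.9, 180.6]), 0.41)]
mouse [(array([135.2, 241.8]), 0.59)]
meter [(array([433.6, 268.1]), 0.69)]
tray [(array([422.7, 186.3]), 0.62)]
1.45 [0.2166 0.5863 0.2267] [-0.5529 -3.0925 -0.    ] [-0.0993  0.3201 -0.0453]
```

View pics/a.png

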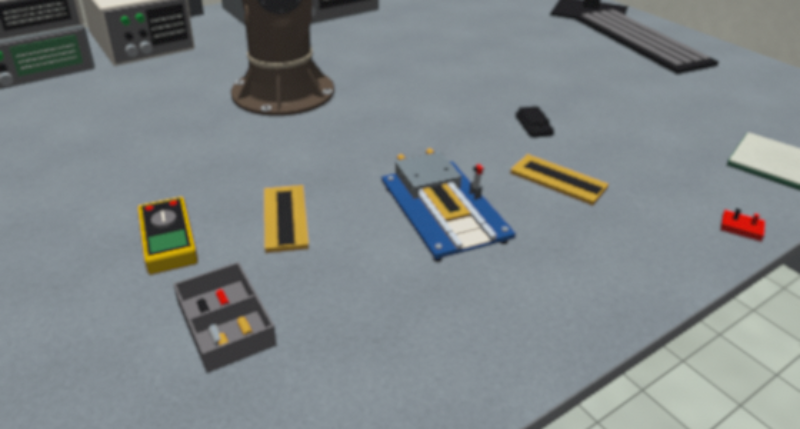

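View pics/top0.png

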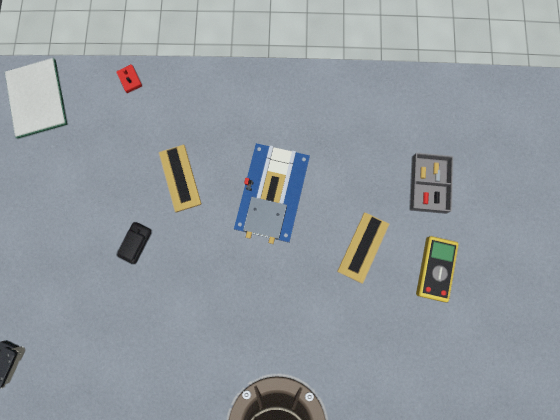

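The carrier candidates in the top view are (179,178), (269,194) and (364,246). Only (269,194) sits in the blue fixture's channel under the bridge; the other two lie loose on the bench. I'll confirm this in a crop.

```bash
python3 - <<'E'
import cv2,numpy as np
a=cv2.imread('pics/top0.png')[138:248,225:320];b=cv2.imread('pics/scene0.png')[195:290,260:365]
a=cv2.resize(a,(390,452),interpolation=cv2.INTER_CUBIC);b=cv2.resize(b,(400,362),interpolation=cv2.INTER_CUBIC)
c=np.zeros((452,800,3),np.uint8);c[:,:390]=a;c[:362,400:]=b
cv2.imwrite('pics/b.png',c)
E
```

```text
(no output)
```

View pics/b.png

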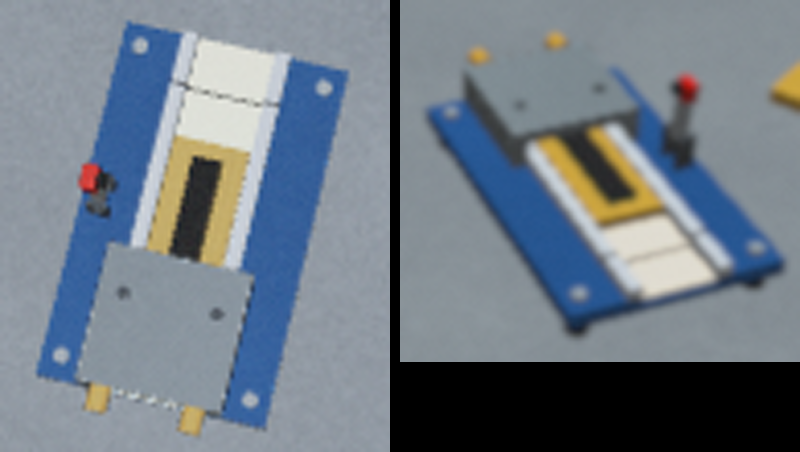

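The crop shows the brass plate in the channel, front edge at about top pixel (275,172) with the line at about (279,161). The clamp is upright on the left rail side, with its red tip at (247,181). This is the carrier meant. Next I'll fit the fixture pose photometrically in both views.

```bash
cat > fit.py <<'E'
from h import *
from scipy.optimize import minimize
S=8
def box(x0,x1,y0,y1,z0,z1):
    q=lambda *v:np.array(v,float)
    return [q((x0,y0,z0),(x1,y0,z0),(x1,y0,z1),(x0,y0,z1)),q((x0,y1,z0),(x1,y1,z0),(x1,y1,z1),(x0,y1,z1)),
            q((x0,y0,z0),(x0,y1,z0),(x0,y1,z1),(x0,y0,z1)),q((x1,y0,z0),(x1,y1,z0),(x1,y1,z1),(x1,y0,z1)),
            q((x0,y0,z1),(x1,y0,z1),(x1,y1,z1),(x0,y1,z1))]
def faces(e,hb,bx=48):
    # list of (label, quad mm)
    F=[(1,f) for f in box(-120,120,-75,75,0,12)[:4]]+[(2,box(-120,120,-75,75,0,12)[4])]
    F+=[(3,box(-120,120,-26,26,0,12.01)[4])]
    F+=[(4,box(84.25,85.75,-26,26,0,12.02)[4])]
    for s in((-34,-26),(26,34)):
        b=box(-120,120,*s,12,20);F+=[(5,f) for f in b[:4]]+[(6,b[4]),(4,box(84.25,85.75,*s,12,20.01)[4])]
    b=box(e-120,e,-25,25,12,20);F+=[(10,b[3]),(7,b[4])]
    b=box(e-118,e-60+bx,-10,10,20,20+hb);F+=[(8,f) for f in b]
    b=box(-120,-30,-47,47,12,40);F+=[(9,b[3]),(11,b[0]),(11,b[1]),(9,b[2]),(12,b[4])]
    return F
def w(p,P):  # fixture mm -> world
    x,y,yaw,z=p[:4];c,s=np.cos(yaw),np.sin(yaw);P=np.atleast_2d(P)/1e3
    return np.c_[x+c*P[:,0]-s*P[:,1],y+s*P[:,0]+c*P[:,1],z+P[:,2]]
def rend(im,p,e,hb,win,sh,bl):
    r0,r1,c0,c1=win;Z=np.zeros(((r1-r0)*S,(c1-c0)*S),np.uint8)
    F=faces(e,hb)
    Q=proj(im,np.vstack([w(p,f) for _,f in F])).reshape(-1,4,2)+sh
    for (l,_),q in zip(F,Q):
        qq=((q+0.5-[c0,r0])*S-0.5)*16
        cv2.fillConvexPoly(Z,np.round(qq).astype(np.int32),int(l),shift=4)
    W=[cv2.GaussianBlur(cv2.resize((Z==l).astype(np.float32),(c1-c0,r1-r0),interpolation=cv2.INTER_AREA),(0,0),bl) for l in range(13)]
    return np.stack(W,-1)
def cost(im,p,e,hb,win,sh,bl,mask):
    W=rend(im,p,e,hb,win,sh,bl)[mask];I=im['frame'][win[0]:win[1],win[2]:win[3]].astype(float)[mask]
    W=W[:,W.sum(0)>0.5]
    A=W.T@W+1e-3*np.eye(W.shape[1]);C=np.linalg.solve(A,W.T@I)
    r=I-W@C
    return np.mean(np.minimum(np.abs(r),60)**2)
E
cat > run1.py <<'E'
from fit import *
import pickle
np.set_printoptions(precision=4,suppress=True)
ims=[arm.get_image('top'),arm.get_image('scene')]
pickle.dump(ims,open('im0.pkl','wb'))
at=lambda im,px,z:(lambda o,d:o+d*(z-o[2])/d[2])(*ray(im,px))
f=at(ims[0],(272.6,192.9),.018);l=at(ims[0],(278.8,160.5),.038)
yaw=np.arctan2(l[1]-f[1],l[0]-f[0])
print(f,l,yaw,np.linalg.norm((l-f)[:2]))
p0=np.r_[f[:2],yaw,.018,45,4,0,0,.4,.7]
wins=[]
masks=[]
for im in ims:
    q=proj(im,w(p0,np.vstack([f for _,f in faces(45,4)])));lo=q.min(0)-7;hi=q.max(0)+7
    wn=[int(lo[1]),int(hi[1]),int(lo[0]),int(hi[0])];wins.append(wn)
    k=proj(im,w(p0,[[0,60,12],[0,60,30],[0,75,80]]))
    m=np.zeros(im['frame'].shape[:2],np.uint8)
    cv2.polylines(m,[np.round(k).astype(np.int32)],False,1,17)
    k=proj(im,w(p0,[[-135,20,0],[-135,-20,0]]))
    for a in proj(im,w(p0,[[-130,25,5],[-130,-25,5],[-130,0,5]])): cv2.circle(m,tuple(int(v) for v in a),6,1,-1)
    masks.append(m[wn[0]:wn[1],wn[2]:wn[3]]==0)
sc=np.array([.003,.003,.02,.004,4,3,.5,.5,.15,.15])
def J(v):
    p=p0+v*sc
    if min(p[8:])<.1 : return 1e6
    hb=np.clip(p[5],1.5,9)
    return sum(cost(ims[i],p[:4],p[4],hb,wins[i],(0,0) if i==0 else p[6:8],p[8+i],masks[i]) for i in(0,1))+20*np.sum((p[6:8]/1.)**2)+ (100*(p[5]-hb)**2)
v=np.zeros(10)
for _ in range(3):
    r=minimize(J,v,method='Powell' if _==0 else 'Nelder-Mead',options=dict(maxiter=1500,maxfev=1500,xatol=1e-3,fatol=1e-3) if _ else dict(maxfev=1500));v=r.x
    print(r.fun,p0+v*sc)
p=p0+v*sc
pickle.dump((p,wins,masks),open('fit.pkl','wb'))
rows=[]
for i in(0,1):
    W=rend(ims[i],p[:4],p[4],p[5],wins[i],(0,0) if i==0 else p[6:8],p[8+i]);wn=wins[i];I=ims[i]['frame'][wn[0]:wn[1],wn[2]:wn[3]].astype(float)
    X=W.reshape(-1,13);C=np.linalg.lstsq(X,I.reshape(-1,3),rcond=None)[0]
    M=(X@C).reshape(I.shape);D=np.abs(I-M)*2
    o=np.vstack([I,D]).clip(0,255).astype(np.uint8)[:,:,::-1];rows.append(cv2.resize(o,(390,590),interpolation=cv2.INTER_CUBIC))
cv2.imwrite('pics/fit0.png',np.hstack(rows))
for n,P in dict(line=[85,0,20],edge=[p[4],0,20],patch=[p[4]-30,0,20],hinge=[0,60,30]).items(): print(n,w(p,P)[0])
E
time python3 run1.py
```

```text
[0.595  0.0306 0.018 ] [0.6791 0.016  0.038 ] -0.17126619525810366 0.08530778995656126
209.91255758795896 [ 0.5983  0.0322 -0.2064  0.0128 50.3651  3.6679 -0.1175 -0.0743  0.4452
  1.0699]
209.74103105597618 [ 0.5983  0.0322 -0.2064  0.0128 50.3644  3.6677 -0.1175 -0.0744  0.4452
  1.0701]
209.59682257826066 [ 0.5983  0.0322 -0.2065  0.0128 50.3648  3.6677 -0.123  -0.0744  0.4452
  1.0701]
line [0.6815 0.0148 0.0328]
edge [0.6476 0.0219 0.0328]
patch [0.6183 0.0281 0.0328]
hinge [0.6106 0.091  0.0428]
real	0m56.533s
user	0m56.227s
sys	0m0.337s
```

View pics/fit0.png

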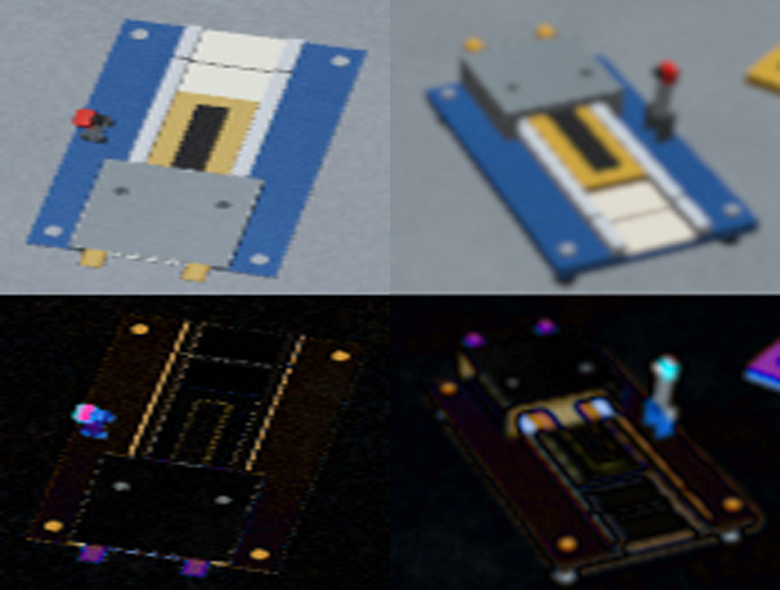

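Request:
carry_out(claw=[0,0,0,0,0,0,0,0,0,0,0,0,0,0,0,0,0,0,0,0], delta_pos=[[-3.6,-2.4,0],[-3.6,-2.4,0],[-3.6,-2.4,0],[-3.6,-2.4,0],[-3.6,-2.4,0],[-3.6,-2.4,0],[-3.6,-2.4,0],[-3.6,-2.4,0],[-3.6,-2.4,0],[-3.6,-2.4,0],[-3.6,-2.4,0],[-3.6,-2.4,0],[-3.6,-2.4,0],[-3.6,-2.4,0],[-3.6,-2.4,0],[-2.9,-2.5,0],[0,0,0],[0,0,0],[0,0,0],[0,0,0]], angular=[[0,0,0],[0,0,0],[0,0,0],[0,0,0],[0,0,0.1],[0,0,0.1],[0,0,0.1],[0,0,0.1],[0,0,0.1],[0,0,0.1],[0,0,0.1],[0,0,0.1],[0,0,0.1],[0,0,0.1],[0,0,0.1],[0,0,0.1],[0,0,0.1],[0,0,0.1],[0,0,0],[0,0,0]])

```text
clock: 3.55
position: [0.3552, -0.034, 0.2268]
ee_rot: [2.412, 2.013, 0.001]
force: [0.1, 0.4, -0.5]
width: 0.005
gripper_force: 0.0
```

```bash
cat > go.py <<'E'
import sys
from fit import *
import pickle
np.set_printoptions(precision=4,suppress=True)
p=pickle.load(open('fit.pkl','rb'))[0]
def rep(P,o=None):
    o=o or arm.observe();M=R.from_rotvec(o['ee_rot']).as_matrix();T=w(p,P)[0]
    c,s=np.cos(p[2]),np.sin(p[2])
    F=np.array([[c,s,0],[-s,c,0],[0,0,1]])
    y=M[:,1];d=np.arctan2(s,c)-np.arctan2(y[1],y[0])
    loc=F@(np.array(o['position'])-[p[0],p[1],p[3]])*1e3
    print('t',o['clock'],'fixture xyz mm',loc,'world',o['position'],'tilt z',M[:,2],'delta tool cm',M.T@(T-o['position'])*100,'tool-z turn',-d)
    print('F fixture',F@np.array(o['force']),'width',o['width'],'grip',o['gripper_force'],'j',np.array(o['joints']))
if __name__=='__main__': rep([float(a) for a in sys.argv[1:4]])
E
python3 go.py 18 0 50
```

```text
t 3.55 fixture xyz mm [-224.4039 -114.7178  214.0874] world [ 0.3552 -0.034   0.2268] tilt z [ 0.0003  0.0002 -1.    ] delta tool cm [10.8221 24.531  16.4182] tool-z turn 0.026497327599588644
F fixture [-0.0089  0.4435 -0.4887] width 0.005322469731882211 grip 0.0 j [-0.5656 -0.0512  0.5017  2.1874  0.0291  0.999  -0.2602]
```

Request:
carry_out(claw=[0,0,0,0,0,0,0,0,0,0,0,0,0,0], delta_pos=[[1.1,2.45,0],[1.1,2.45,0],[1.1,2.45,0],[1.1,2.45,0],[1.1,2.45,0],[1.1,2.45,2.0],[1.1,2.45,2.0],[1.1,2.45,2.0],[1.1,2.45,2.0],[1.0,2.45,2.0],[0,0,2.5],[0,0,2.5],[0,0,0],[0,0,0]], angular=[[0,0,0.026],[0,0,0],[0,0,0],[0,0,0],[0,0,0],[0,0,0],[0,0,0],[0,0,0],[0,0,0],[0,0,0],[0,0,0],[0,0,0],[0,0,0],[0,0,0]])

```text
clock: 4.95
position: [0.6171, 0.0225, 0.0767]
ee_rot: [-2.439, -1.979, 0.002]
force: [0.3, -0.7, 0.6]
width: 0.009
gripper_force: 0.0
```

```bash
python3 go.py 18 0 35
```

```text
t 4.95 fixture xyz mm [20.3376 -5.7363 63.9711] world [0.6171 0.0225 0.0767] tilt z [-0.0011 -0.0003 -1.    ] delta tool cm [ 0.575  -0.2315  2.897 ] tool-z turn -0.0009374264631762663
F fixture [ 0.4659 -0.5733  0.6461] width 0.008545862368597222 grip 0.0 j [-0.4176  0.6059  0.4392  1.7755 -0.3323  0.8351 -0.0286]
```

Request:
carry_out(claw=[0,0,0,0,0,0,0], delta_pos=[[0.57,-0.1,0.8],[0,0,0.8],[0,0,0.8],[0,0,0.2],[0,0,0.1],[0,0,0],[0,0,0]], angular=[[0,0,0],[0,0,0],[0,0,0],[0,0,0],[0,0,0],[0,0,0],[0,0,0]])

```text
clock: 5.65
position: [0.6176, 0.028, 0.05]
ee_rot: [2.441, 1.977, 0.0]
force: [0.3, -0.2, 0.3]
width: 0.007
gripper_force: 0.0
```

```bash
python3 go.py 18 0 25
```

```text
t 5.65 fixture xyz mm [19.7167 -0.2077 37.2161] world [0.6176 0.028  0.05  ] tilt z [ 0.0004  0.     -1.    ] delta tool cm [ 0.0202 -0.1721  1.2215] tool-z turn -0.0028357562601901143
F fixture [ 0.3059 -0.1703  0.2631] width 0.0071085380909256335 grip 0.0 j [-0.413   0.6404  0.4206  1.7923 -0.353   0.7835 -0.0227]
```

Request:
carry_out(claw=[0,0,0,0,0], delta_pos=[[0,0,0.1],[0,0,0.1],[0,0,0.1],[0,0,0],[0,0,0]], angular=[[0,0,0],[0,0,0],[0,0,0],[0,0,0],[0,0,0]])

```text
clock: 6.15
position: [0.6174, 0.0281, 0.0467]
ee_rot: [-2.441, -1.977, 0.0]
force: [-0.9, 0.8, -0.4]
width: 0.003
gripper_force: 0.0
```

Request:
carry_out(claw=[0,0,0,0,0], delta_pos=[[0,0,0.1],[0,0,0.1],[0,0,0.1],[0,0,0],[0,0,0]], angular=[[0,0,0],[0,0,0],[0,0,0],[0,0,0],[0,0,0]])

```text
clock: 6.65
position: [0.6174, 0.0281, 0.0437]
ee_rot: [-2.441, -1.977, 0.0]
force: [-0.3, 0.3, 1.0]
width: 0.005
gripper_force: 0.0
```

Request:
carry_out(claw=[0,0,0,0], delta_pos=[[0,0,0.1],[0,0,0.1],[0,0,0],[0,0,0]], angular=[[0,0,0],[0,0,0],[0,0,0],[0,0,0]])

```text
clock: 7.05
position: [0.6174, 0.0281, 0.0417]
ee_rot: [-2.441, -1.977, 0.0]
force: [-1.0, 0.5, -0.1]
width: 0.006
gripper_force: 0.0
```

Request:
carry_out(claw=[0,0,0,0], delta_pos=[[0,0,0.1],[0,0,0.1],[0,0,0],[0,0,0]], angular=[[0,0,0],[0,0,0],[0,0,0],[0,0,0]])

```text
clock: 7.45
position: [0.6176, 0.0281, 0.04]
ee_rot: [2.441, 1.977, 0.001]
force: [-0.4, -0.6, 3.8]
width: 0.005
gripper_force: 2.0
```

Request:
carry_out(claw=[0,0,0], delta_pos=[[0,0,0.1],[0,0,0],[0,0,0]], angular=[[0,0,0],[0,0,0],[0,0,0]])

```text
clock: 7.75
position: [0.6176, 0.0281, 0.0394]
ee_rot: [2.441, 1.977, 0.001]
force: [-3.1, -0.5, 9.4]
width: 0.013
gripper_force: 5.0
```

Request:
carry_out(claw=[0,0,0,0,0,0,0], delta_pos=[[0,0.1,0],[0,0.2,0],[0,0.2,0],[0,0.2,0],[0,0.2,0],[0,0.1,0],[0,0,0]], angular=[[0,0,0],[0,0,0],[0,0,0],[0,0,0],[0,0,0],[0,0,0],[0,0,0]])

```text
clock: 8.45
position: [0.6268, 0.0264, 0.0393]
ee_rot: [-2.44, -1.977, 0.0]
force: [-4.6, 0.9, 12.2]
width: 0.009
gripper_force: 5.6
```

```bash
cat > edge.py <<'E'
# refit edge position (fixture mm), fixture fixed, per-camera; masks out the gripper by a robust cost on the front strip
from go import *
from scipy.optimize import minimize_scalar
q,wins,masks=pickle.load(open('fit.pkl','rb'))
def strip(im,lo=40,hi=100,ys=(-25,-13,13,25)):
    m=np.zeros(im['frame'].shape[:2],np.uint8)
    for a,b in((ys[0],ys[1]),(ys[2],ys[3])) if len(ys)==4 else (ys,):
        P=proj(im,w(q,box(lo,hi,a,b,0,20)[4]));cv2.fillConvexPoly(m,np.round(P).astype(np.int32),1)
    return m
def edge(im,i,ys=(-24,24),lo=45):
    wn=wins[i];m=strip(im,lo,100,ys)[wn[0]:wn[1],wn[2]:wn[3]]==1
    sh=(0,0) if i==0 else q[6:8]
    g=np.arange(44,96,.5);c=[cost(im,q[:4],e,q[5],wn,sh,q[8+i],m) for e in g];k=int(np.argmin(c))
    g2=np.arange(g[k]-1,g[k]+1,.1);c2=[cost(im,q[:4],e,q[5],wn,sh,q[8+i],m) for e in g2];j=int(np.argmin(c2));return g2[j],c2[j]
if __name__=='__main__':
    for i,n in enumerate(('top','scene')):
        im=arm.get_image(n);save(im,n+'_l.png');print(n,edge(im,i))
    rep([18,0,25])
E
python3 edge.py
```

```text
top (np.float64(75.69999999999996), np.float64(142.37960629223738))
scene (np.float64(60.000000000000014), np.float64(31.816461885108808))
t 8.55 fixture xyz mm [29.0768  0.093  26.5662] world [0.6268 0.0264 0.0393] tilt z [-0.0006  0.0008 -1.    ] delta tool cm [-0.0122 -1.1075  0.1575] tool-z turn -0.0024929708617742186
F fixture [-4.0326 -0.5505 11.313 ] width 0.0023111471294328906 grip 5.501886197598651 j [-0.3994  0.6664  0.4123  1.7731 -0.3619  0.7782 -0.0137]
```

Request:
carry_out(claw=[0,0,0,0,0,0,0,0,0,0,0], delta_pos=[[0,0.1,-0.02],[0,0.2,0],[0,0.2,0],[0,0.2,0],[0,0.2,0],[0,0.2,0],[0,0.2,0],[0,0.2,0],[0,0.2,0],[0,0.1,0],[0,0,0]], angular=[[0,0,0],[0,0,0],[0,0,0],[0,0,0],[0,0,0],[0,0,0],[0,0,0],[0,0,0],[0,0,0],[0,0,0],[0,0,0]])

```text
clock: 9.65
position: [0.6445, 0.0226, 0.0394]
ee_rot: [-2.44, -1.977, 0.0]
force: [-4.7, 0.9, 9.6]
width: 0.004
gripper_force: 4.9
```

```bash
python3 edge.py
python3 - <<'E'
import cv2,numpy as np
a=cv2.imread('pics/scene_l.png')[215:280,285:365];b=cv2.imread('pics/top_l.png')[138:203,235:315]
cv2.imwrite('pics/c.png',np.hstack([cv2.resize(x,(400,325),interpolation=cv2.INTER_CUBIC) for x in(a,b)]))
E
```

```text
top (np.float64(44.20000000000002), np.float64(913.3960650870689))
scene (np.float64(78.09999999999994), np.float64(125.52476216238433))
t 9.75 fixture xyz mm [47.1293  0.0294 26.6681] world [0.6445 0.0226 0.0394] tilt z [-0.0006  0.0007 -1.    ] delta tool cm [-0.0103 -2.9128  0.1688] tool-z turn -0.0025074813016197905
F fixture [-3.7985  0.6962 10.4735] width 0.008358628702784846 grip 4.83118133386597 j [-0.385   0.6887  0.4127  1.7258 -0.3629  0.8038 -0.0102]
```

View pics/c.png

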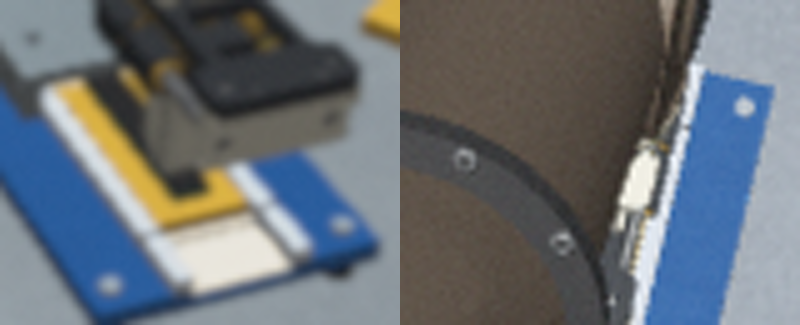

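The scene view shows the front edge at about pixel (327,258), a few mm short of the line, and it follows the tool. Plan: drag 5.5 mm more, let go, back off for a clear look at both views, then trim.

Request:
carry_out(claw=[0,0,0,0,0,0], delta_pos=[[0,0.1,0],[0,0.2,0],[0,0.15,0],[0,0.1,0],[0,0,0],[0,0,0]], angular=[[0,0,0],[0,0,0],[0,0,0],[0,0,0],[0,0,0],[0,0,0]])

```text
clock: 10.35
position: [0.6498, 0.0215, 0.0394]
ee_rot: [-2.44, -1.977, -0.0]
force: [-4.6, 1.0, 9.7]
width: 0.002
gripper_force: 4.8
```

```bash
python3 edge.py
```

```text
top (np.float64(45.000000000000014), np.float64(1270.7144350546644))
scene (np.float64(83.79999999999995), np.float64(230.356145315604))
t 10.45 fixture xyz mm [52.5791 -0.0009 26.6818] world [0.6498 0.0215 0.0394] tilt z [-0.0006  0.0007 -1.    ] delta tool cm [-0.0088 -3.4578  0.1707] tool-z turn -0.0025449733180506473
F fixture [-3.9773 -0.5     9.6252] width 0.005809903682250198 grip 4.806650674436241 j [-0.3806  0.6956  0.4128  1.7113 -0.3633  0.8117 -0.0092]
```

Request:
carry_out(claw=[0,0,0,0,0,0,0,0,0,0,0,0,0,0], delta_pos=[[0,0,-0.1],[0,0,-0.3],[0,0,-2],[0,0,-3],[0,0,-4],[0,-4,-4],[0,-4,0],[0,-4,0],[0,-4,0],[0,-4,0],[0,-4,0],[0,-3,0],[0,0,0],[0,0,0]], angular=[[0,0,0],[0,0,0],[0,0,0],[0,0,0],[0,0,0],[0,0,0],[0,0,0],[0,0,0],[0,0,0],[0,0,0],[0,0,0],[0,0,0],[0,0,0],[0,0,0]])

```text
clock: 11.85
position: [0.3909, 0.0766, 0.1687]
ee_rot: [2.44, 1.979, 0.002]
force: [0.1, 0.1, -0.6]
width: 0.007
gripper_force: 0.0
```

```bash
python3 edge.py
python3 - <<'E'
import cv2,numpy as np
a=cv2.imread('pics/scene_l.png')[205:285,270:350];b=cv2.imread('pics/top_l.png')[138:218,235:315]
cv2.imwrite('pics/d.png',np.hstack([cv2.resize(x,(400,400),interpolation=cv2.INTER_CUBIC) for x in(a,b)]))
E
```

```text
top (np.float64(83.59999999999994), np.float64(46.76609338525441))
scene (np.float64(83.29999999999993), np.float64(36.84965265066217))
t 11.95 fixture xyz mm [-210.9997    0.7495  155.8644] world [0.392  0.0762 0.1686] tilt z [ 0.0015  0.0002 -1.    ] delta tool cm [-0.0103 22.8809 13.1199] tool-z turn -0.003110331940263944
F fixture [ 0.2477  0.2948 -0.5805] width 0.0065451119534834755 grip 0.0 j [-0.7738  0.1301  0.5044  2.1942 -0.0844  0.8336 -0.4257]
```

View pics/d.png

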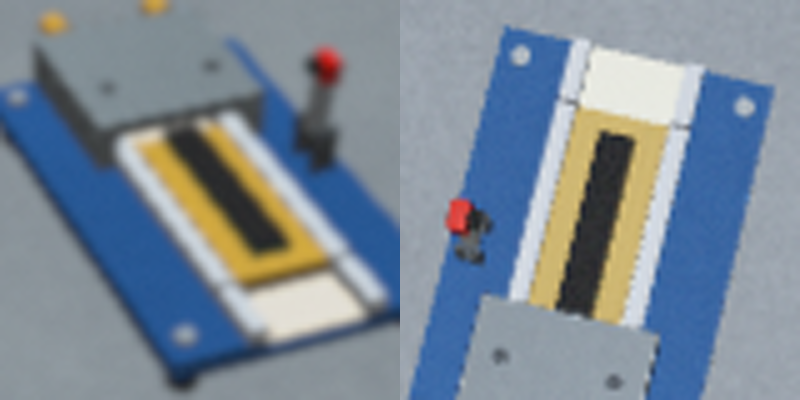

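```bash
sed -i 's/^S=8/S=16\nLX=85./; s/84\.25,85\.75/LX-.75,LX+.75/g' fit.py
cat > lin.py <<'E'
import fit
from edge import *
im0=pickle.load(open('im0.pkl','rb'))
def linefit(im,i,e,lo,hi,ys):
    wn=wins[i];m=strip(im,lo,hi,ys)[wn[0]:wn[1],wn[2]:wn[3]]==1
    g=np.arange(81,89,.1);c=[]
    for x in g:
        fit.LX=x;c.append(cost(im,q[:4],e,q[5],wn,(0,0) if i==0 else q[6:8],q[8+i],m))
    fit.LX=85.;return g[int(np.argmin(c))],min(c)
for i in(0,1):
    im=im0[i]
    print('old line floor',linefit(im,i,50.4,60,110,(-22,22)),'railL',linefit(im,i,50.4,60,110,(27,31)),'railR',linefit(im,i,50.4,60,110,(-31,-27)),'all',linefit(im,i,50.4,60,110,(-33,33)))
    im=arm.get_image(('top','scene')[i])
    print('edge old',edge(im0[i],i,(-22,22)),'new',edge(im,i,(-22,22),60), edge(im,i,(-24,24),75),'line rails',linefit(im,i,83.4,60,110,(27,31)),linefit(im,i,83.4,60,110,(-31,-27)))
E
python3 lin.py
```

```text
old line floor (np.float64(84.5999999999998), np.float64(19.597187159876334)) railL (np.float64(84.79999999999978), np.float64(13.992680521624576)) railR (np.float64(84.99999999999977), np.float64(20.135376847041698)) all (np.float64(84.69999999999979), np.float64(26.689679500530097))
edge old (np.float64(50.20000000000002), np.float64(28.56975389538171)) new (np.float64(83.49999999999994), np.float64(32.121724999361376)) (np.float64(83.09999999999994), np.float64(8.798409917523319)) line rails (np.float64(84.79999999999978), np.float64(16.37044375723368)) (np.float64(84.89999999999978), np.float64(25.801781914953512))
old line floor (np.float64(84.89999999999978), np.float64(6.3343193052072895)) railL (np.float64(84.29999999999981), np.float64(5.418446490762343)) railR (np.float64(84.4999999999998), np.float64(4.332948430863945)) all (np.float64(84.4999999999998), np.float64(39.62248665929153))
edge old (np.float64(49.70000000000001), np.float64(14.350485199914903)) new (np.float64(83.49999999999994), np.float64(30.608420123914755)) (np.float64(84.49999999999994), np.float64(23.180887990281843)) line rails (np.float64(84.4999999999998), np.float64(9.183314411266858)) (np.float64(84.09999999999982), np.float64(8.800076932636843))
```

Request:
carry_out(claw=[0,0,0,0,0,0,0,0,0,0,0,0,0,0], delta_pos=[[-0.08,3,0],[0,4,0],[0,4,0],[0,4,0],[0,4,0],[0,4,2],[0,3,3],[0,0,3],[0,0,2],[0,0,1],[0,0,0.8],[0,0,0.4],[0,0,0],[0,0,0]], angular=[[0,0,0],[0,0,0],[0,0,0],[0,0,0],[0,0,0],[0,0,0],[0,0,0],[0,0,0],[0,0,0],[0,0,0],[0,0,0],[0,0,0],[0,0,0],[0,0,0]])

```text
clock: 13.45
position: [0.6454, 0.0216, 0.0473]
ee_rot: [2.44, 1.977, 0.002]
force: [0.1, -0.2, 0.2]
width: 0.001
gripper_force: 0.0
```

```bash
python3 go.py 50 0 27.3
```

```text
t 13.45 fixture xyz mm [48.268  -0.7847 34.4986] world [0.6454 0.0216 0.0473] tilt z [ 0.0015  0.0003 -1.    ] delta tool cm [0.0785 0.172  0.7202] tool-z turn -0.0025086667158552567
F fixture [ 0.0841 -0.1481  0.1606] width 0.001244341112333359 grip 0.0 j [-0.4029  0.6835  0.4434  1.7225 -0.3799  0.8202  0.0065]
```

Request:
carry_out(claw=[0,0,0,0,0,0], delta_pos=[[0.08,0,0.4],[0,0,0.2],[0,0,0.1],[0,0,0.05],[0,0,0],[0,0,0]], angular=[[0,0,0],[0,0,0],[0,0,0],[0,0,0],[0,0,0],[0,0,0]])

```text
clock: 14.05
position: [0.6452, 0.0226, 0.0396]
ee_rot: [-2.441, -1.978, -0.002]
force: [-2.0, 1.8, 8.1]
width: 0.004
gripper_force: 4.0
```

Request:
carry_out(claw=[0,0,0], delta_pos=[[0,0,0.05],[0,0,0],[0,0,0]], angular=[[0,0,0],[0,0,0],[0,0,0]])

```text
clock: 14.35
position: [0.6452, 0.0226, 0.0394]
ee_rot: [-2.441, -1.978, -0.002]
force: [-2.6, 0.5, 11.1]
width: 0.005
gripper_force: 5.3
```

```bash
python3 go.py 50 0 27.3
```

```text
t 14.35 fixture xyz mm [47.8793  0.1868 26.6339] world [0.6452 0.0226 0.0394] tilt z [ 0.0008  0.0008 -1.    ] delta tool cm [-0.0181  0.2122 -0.0665] tool-z turn -0.002470278775936169
F fixture [-2.6316 -0.0793 11.1341] width 0.0047287980166965055 grip 5.317417939659208 j [-0.4003  0.6935  0.4377  1.7266 -0.3857  0.807   0.0098]
```

Request:
carry_out(claw=[0,0,0,0], delta_pos=[[0,0.06,-0.01],[0,0.06,0],[0,0,0],[0,0,0]], angular=[[0,0,0],[0,0,0],[0,0,0],[0,0,0]])

```text
clock: 14.75
position: [0.6458, 0.0225, 0.0393]
ee_rot: [-2.44, -1.977, -0.001]
force: [-5.1, 0.7, 11.8]
width: 0.008
gripper_force: 5.7
```

```bash
python3 go.py 50 0 27.3
```

```text
t 14.75 fixture xyz mm [48.4462  0.1638 26.5945] world [0.6458 0.0225 0.0393] tilt z [-0.0004  0.001  -1.    ] delta tool cm [-0.0159  0.1554 -0.0707] tool-z turn -0.0024008739431311543
F fixture [-5.1177 -0.3513 11.7651] width 0.00844966747466468 grip 5.685217913123779 j [-0.3994  0.6948  0.4377  1.7239 -0.3857  0.8096  0.0099]
```

Request:
carry_out(claw=[0,0,0,0], delta_pos=[[0,0.06,-0.02],[0,0,0],[0,0,0],[0,0,0]], angular=[[0,0,0],[0,0,0],[0,0,0],[0,0,0]])

```text
clock: 15.15
position: [0.6463, 0.0223, 0.0394]
ee_rot: [-2.44, -1.977, -0.0]
force: [-5.0, 0.6, 10.4]
width: 0.007
gripper_force: 5.1
```

```bash
python3 edge.py
```

```text
top (np.float64(45.100000000000016), np.float64(1241.9660136749962))
scene (np.float64(84.59999999999994), np.float64(164.68117808481261))
t 15.25 fixture xyz mm [49.0177  0.1023 26.6598] world [0.6463 0.0223 0.0394] tilt z [-0.0005  0.0009 -1.    ] delta tool cm [-0.0178 -3.1016  0.1681] tool-z turn -0.0024072553199108726
F fixture [-5.1325  0.9328  9.8942] width 0.005822607801277463 grip 5.128665710217319 j [-0.399   0.6955  0.4378  1.7223 -0.3855  0.8107  0.0099]
```

Request:
carry_out(claw=[0,0,0,0,0,0,0,0,0,0,0,0,0,0], delta_pos=[[0,0,-0.1],[0,0,-0.3],[0,0,-2],[0,0,-3],[0,0,-4],[0,-4,-4],[0,-4,0],[0,-4,0],[0,-4,0],[0,-4,0],[0,-4,0],[0,-3,0],[0,0,0],[0,0,0]], angular=[[0,0,0],[0,0,0],[0,0,0],[0,0,0],[0,0,0],[0,0,0],[0,0,0],[0,0,0],[0,0,0],[0,0,0],[0,0,0],[0,0,0],[0,0,0],[0,0,0]])

```text
clock: 16.65
position: [0.3875, 0.0773, 0.1684]
ee_rot: [-2.44, -1.979, -0.003]
force: [0.3, -0.4, -1.0]
width: 0.003
gripper_force: 0.0
```

```bash
python3 edge.py; python3 lin.py | grep new
python3 - <<'E'
import cv2,numpy as np
a=cv2.imread('pics/scene_l.png')[235:285,295:345];b=cv2.imread('pics/top_l.png')[143:193,250:300]
cv2.imwrite('pics/e.png',np.hstack([cv2.resize(x,(400,400),interpolation=cv2.INTER_CUBIC) for x in(a,b)]))
E
```

```text
top (np.float64(84.69999999999993), np.float64(41.84799375448807))
scene (np.float64(84.09999999999994), np.float64(33.43302717345981))
t 16.75 fixture xyz mm [-214.5329    0.7443  155.5553] world [0.3885 0.077  0.1683] tilt z [ 0.0016  0.0002 -1.    ] delta tool cm [-0.0096 23.2338 13.0904] tool-z turn -0.003084119070198621
F fixture [ 1.3677 -0.3397  0.0234] width 0.005094491258312244 grip 0.0 j [-0.8135  0.1251  0.5428  2.2033 -0.087   0.8314 -0.425 ]
edge old (np.float64(50.20000000000002), np.float64(28.56975389538171)) new (np.float64(84.69999999999993), np.float64(32.82750646106944)) (np.float64(84.39999999999995), np.float64(15.281805009829144)) line rails (np.float64(84.79999999999978), np.float64(15.05067627757912)) (np.float64(84.89999999999978), np.float64(30.26067213057887))
edge old (np.float64(49.70000000000001), np.float64(14.350485199914903)) new (np.float64(84.19999999999996), np.float64(25.026683850378717)) (np.float64(84.59999999999994), np.float64(27.172666588407594)) line rails (np.float64(84.5999999999998), np.float64(8.797272156518584)) (np.float64(84.09999999999982), np.float64(9.7481389876365))
```

View pics/e.png

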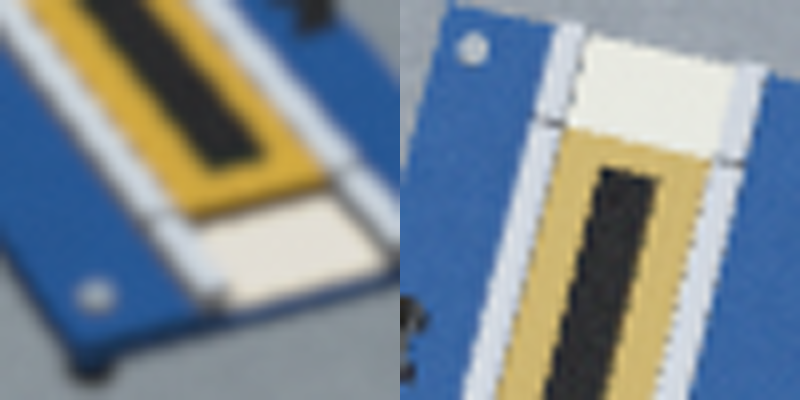

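The edge now sits level with the rail line marks (top view, crop (550,125)–(730,160); edge 84.6 against line 84.8, scene 84.2 against 84.4). The plate is released. Next is the clamp: approach from its outer (+y) side.

Request:
carry_out(claw=[0,0,0,0,0,0,0,0,0,0,0,0,0], delta_pos=[[1.7,3,0],[1.7,3.5,0],[1.7,3.5,0],[1.7,3.5,0],[1.7,3.5,0],[1.7,3.5,0],[0,1.0,0],[0,0,2],[0,0,2],[0,0,2],[0,0,0],[0,0,0],[0,0,0]], angular=[[0,0,0],[0,0,0],[0,0,0],[0,0,0],[0,0,0],[0,0,0],[0,0,0],[0,0,0],[0,0,0],[0,0,0],[0,0,0],[0,0,0],[0,0,0]])

```text
clock: 18.15
position: [0.6194, 0.1319, 0.109]
ee_rot: [2.441, 1.976, 0.002]
force: [0.6, 0.8, -0.0]
width: 0.007
gripper_force: 0.0
```

```bash
python3 go.py 0 104 62; python3 - <<'E'
from edge import *
ims=[arm.get_image('scene'),arm.get_image('top')]
for im in ims:
    for l in('clamp_tip','clamp_hinge'):
        print(l,[(px(r['centre']).round(1),round(r['conf'],2)) for r in arm.place_of(l,im)])
    print([proj(im,w(q,[0,60+46*np.sin(a),30+46*np.cos(a)]))[0].round(1) for a in (.3,0,-.3)],'hinge',proj(im,w(q,[0,60,30])))
E
```

```text
t 18.15 fixture xyz mm [  0.2149 101.8205  96.2954] world [0.6194 0.1319 0.109 ] tilt z [ 0.0015  0.0002 -1.    ] delta tool cm [ 0.2161 -0.0271  3.4296] tool-z turn -0.003048303148555087
F fixture [ 0.4779  0.8864 -0.0248] width 0.006885228660983171 grip 0.0 j [-0.6135  0.5928  0.4844  1.7125 -0.3337  0.9175 -0.2042]
clamp_tip [(array([334.4, 214.5]), 0.57), (array([322.1, 251.3]), 0.46)]
clamp_hinge [(array([330.8, 227.4]), 0.42)]
[array([338.9, 215.7]), array([334.2, 216. ]), array([329.3, 217.8])] hinge [[332.7087 231.0631]]
clamp_tip [(array([244.6, 182.6]), 0.42)]
clamp_hinge [(array([247.8, 184.8]), 0.53)]
[array([242.7, 179.6]), array([247.8, 180.6]), array([253.1, 182. ])] hinge [[249.4279 184.6135]]
```

Request:
carry_out(claw=[0,0,0,0,0,0,0,0,0,0,0,0], delta_pos=[[0,0,1.5],[0,0,1.2],[0,0,0.6],[0,0,0],[-0.4,0,0],[-0.4,0,0],[-0.4,0,0],[-0.2,0,0],[-0.2,0,0],[-0.2,0,0],[0,0,0],[0,0,0]], angular=[[0,0,0],[0,0,0],[0,0,0],[0,0,0],[0,0,0],[0,0,0],[0,0,0],[0,0,0],[0,0,0],[0,0,0],[0,0,0],[0,0,0]])

```text
clock: 19.65
position: [0.6149, 0.1146, 0.075]
ee_rot: [-2.441, -1.978, -0.0]
force: [0.4, 0.1, 0.9]
width: 0.006
gripper_force: 0.0
```

```bash
python3 go.py 0 69.5 68; python3 - <<'E'
from h import *
a=arm.get_image('scene')['frame'][175:255,290:390,::-1];b=arm.get_image('top')['frame'][150:230,200:300,::-1]
cv2.imwrite('pics/f.png',np.hstack([cv2.resize(x,(400,320),interpolation=cv2.INTER_CUBIC) for x in(a,b)]))
E
```

```text
t 19.65 fixture xyz mm [-0.6513 84.0335 62.234 ] world [0.6149 0.1146 0.075 ] tilt z [ 0.0001  0.0001 -1.    ] delta tool cm [-1.4531  0.0689 -0.5768] tool-z turn -0.0026010987295868315
F fixture [0.3931 0.1549 0.8613] width 0.0063567749789415675 grip 0.0 j [-0.5763  0.6226  0.4624  1.758  -0.3555  0.8445 -0.1589]
```

View pics/f.png

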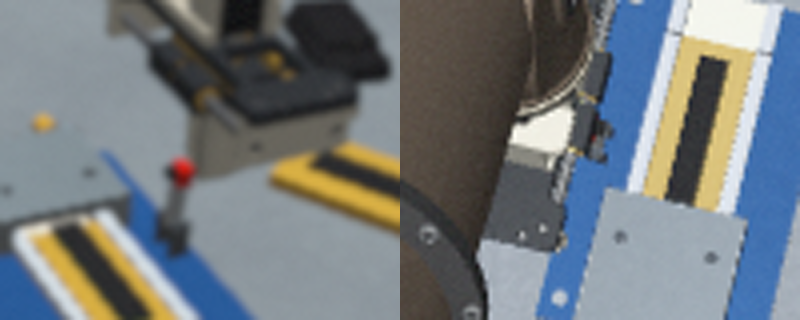

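The clamp stands just inside the shut fingers (red tip at about scene (335,217)), with the finger on its outer side. I'll swing it along the arc.

Request:
carry_out(claw=[0,0,0,0,0,0,0,0,0,0,0], delta_pos=[[-0.3,0.07,-0.13],[-0.3,0,-0.13],[-0.3,0,-0.12],[-0.24,0,-0.02],[-0.24,0,-0.02],[-0.25,0,0],[-0.24,0,0.03],[-0.24,0,0.04],[-0.24,0,0.04],[0,0,0],[0,0,0]], angular=[[0,0,0],[0,0,0],[0,0,0],[0,0,0],[0,0,0],[0,0,0],[0,0,0],[0,0,0],[0,0,0],[0,0,0],[0,0,0]])

```text
clock: 20.85
position: [0.6107, 0.0909, 0.078]
ee_rot: [2.441, 1.977, -0.001]
force: [1.1, -0.0, 0.3]
width: 0.006
gripper_force: 0.1
```

```bash
python3 go.py 0 60.5 65.3; cat > tip.py <<'E'
from edge import *
im=arm.get_image('scene');
for l in ('clamp_tip',): print(l,[(px(r['centre']).round(1),round(r['conf'],2)) for r in arm.place_of(l,im)])
f=im['frame'].astype(int);m=(f[:,:,0]>130)&(f[:,:,1]<70)&(f[:,:,2]<70);ys,xs=np.nonzero(m[190:290,260:370]);print('red',xs.mean()+260,ys.mean()+190,len(xs))
print('model tip px by theta',{a:proj(im,w(q,[0,60-40*np.sin(a),30+40*np.cos(a)]))[0].round(1).tolist() for a in(-.3,0,.2,.4,.6,.8,1,1.2,1.4,1.57)})
E
python3 tip.py
```

```text
t 20.85 fixture xyz mm [ 0.0321 59.9692 65.2109] world [0.6107 0.0909 0.078 ] tilt z [-0.0001 -0.0004 -1.    ] delta tool cm [ 0.0531 -0.0034 -0.0089] tool-z turn -0.0030174498309761266
F fixture [1.0731 0.1945 0.3471] width 0.006306880544981997 grip 0.13503314101399155 j [-0.5456  0.6079  0.4644  1.7771 -0.3503  0.8394 -0.1255]
clamp_tip [(array([325.9, 220.8]), 0.64)]
red 328.0 219.5 16
model tip px by theta {-0.3: [338.1, 217.7], 0: [334.0, 218.0], 0.2: [331.2, 218.9], 0.4: [328.4, 220.3], 0.6: [325.8, 222.1], 0.8: [323.5, 224.3], 1: [321.6, 226.7], 1.2: [320.1, 229.4], 1.4: [319.1, 232.0], 1.57: [318.7, 234.3]}
```

Red tip is at θ≈0.4, following as planned. Continuing.

Request:
carry_out(claw=[0,0,0,0,0,0,0,0,0,0,0], delta_pos=[[-0.22,0,0.08],[-0.22,0,0.08],[-0.22,0,0.09],[-0.2,0,0.12],[-0.2,0,0.13],[-0.2,0,0.13],[-0.18,0,0.16],[-0.17,0,0.16],[-0.17,0,0.17],[0,0,0],[0,0,0]], angular=[[0,0,0],[0,0,0],[0,0,0],[0,0,0],[0,0,0],[0,0,0],[0,0,0],[0,0,0],[0,0,0],[0,0,0],[0,0,0]])

```text
clock: 22.05
position: [0.6069, 0.0737, 0.0667]
ee_rot: [2.441, 1.977, -0.001]
force: [0.1, -0.7, 0.1]
width: 0.006
gripper_force: 0.1
```

```bash
python3 go.py 0 42.2 54.1;python3 tip.py
```

```text
t 22.05 fixture xyz mm [-0.1209 42.3613 53.9708] world [0.6069 0.0737 0.0667] tilt z [-0.0003 -0.0002 -1.    ] delta tool cm [-0.0161  0.0121 -0.0129] tool-z turn -0.0028646688162038136
F fixture [ 0.2052 -0.6473  0.0606] width 0.005863546152012783 grip 0.07815545810444746 j [-0.5152  0.6138  0.4557  1.8005 -0.3573  0.8099 -0.0914]
clamp_tip [(array([321.7, 224.7]), 0.56)]
red 320.55 226.25 20
model tip px by theta {-0.3: [338.1, 217.7], 0: [334.0, 218.0], 0.2: [331.2, 218.9], 0.4: [328.4, 220.3], 0.6: [325.8, 222.1], 0.8: [323.5, 224.3], 1: [321.6, 226.7], 1.2: [320.1, 229.4], 1.4: [319.1, 232.0], 1.57: [318.7, 234.3]}
```

Request:
carry_out(claw=[0,0,0,0,0,0,0,0], delta_pos=[[-0.15,0,0.19],[-0.15,0,0.2],[-0.13,0,0.2],[-0.1,0,0.22],[-0.1,0,0.22],[-0.1,0,0.22],[0,0,0],[0,0,0]], angular=[[0,0,0],[0,0,0],[0,0,0],[0,0,0],[0,0,0],[0,0,0],[0,0,0],[0,0,0]])

```text
clock: 22.95
position: [0.6054, 0.0666, 0.0542]
ee_rot: [2.441, 1.977, -0.001]
force: [0.2, 0.8, 0.2]
width: 0.005
gripper_force: 0.0
```

Request:
carry_out(claw=[0,0,0,0,0], delta_pos=[[-0.1,0,0.15],[-0.05,0,0.1],[0,0,0.1],[0,0,0],[0,0,0]], angular=[[0,0,0],[0,0,0],[0,0,0],[0,0,0],[0,0,0]])

```text
clock: 23.45
position: [0.6051, 0.0652, 0.0508]
ee_rot: [2.441, 1.977, -0.0]
force: [0.2, 0.1, -0.0]
width: 0.001
gripper_force: 0.1
```

```bash
python3 go.py 0 33.5 35.5;python3 tip.py
```

```text
t 23.45 fixture xyz mm [-0.1491 33.6473 38.0164] world [0.6051 0.0652 0.0508] tilt z [-0.0002 -0.0002 -1.    ] delta tool cm [-0.0146  0.015   0.2516] tool-z turn -0.002740799542461536
F fixture [ 0.1632  0.1144 -0.0487] width 0.0013432999826662035 grip 0.06281643335114495 j [-0.494   0.6308  0.4431  1.8178 -0.3692  0.7756 -0.0676]
clamp_tip [(array([313.7, 232.7]), 0.39)]
red 319.05882352941177 233.35294117647058 17
model tip px by theta {-0.3: [338.1, 217.7], 0: [334.0, 218.0], 0.2: [331.2, 218.9], 0.4: [328.4, 220.3], 0.6: [325.8, 222.1], 0.8: [323.5, 224.3], 1: [321.6, 226.7], 1.2: [320.1, 229.4], 1.4: [319.1, 232.0], 1.57: [318.7, 234.3]}
```

Request:
carry_out(claw=[0,0,0,0,0], delta_pos=[[0,0,0.1],[0,0,0.05],[0,0,0.05],[0,0,0],[0,0,0]], angular=[[0,0,0],[0,0,0],[0,0,0],[0,0,0],[0,0,0]])

```text
clock: 24.05
position: [0.6052, 0.0651, 0.0493]
ee_rot: [2.441, 1.977, 0.0]
force: [-3.0, -1.1, 7.9]
width: 0.003
gripper_force: 3.7
```

Request:
carry_out(claw=[0,0,0], delta_pos=[[0,0,0.05],[0,0,0],[0,0,0]], angular=[[0,0,0],[0,0,0],[0,0,0]])

```text
clock: 24.35
position: [0.6053, 0.0651, 0.0491]
ee_rot: [2.441, 1.977, 0.001]
force: [-4.0, -0.2, 9.8]
width: 0.007
gripper_force: 5.1
```

Request:
carry_out(claw=[0,0,0], delta_pos=[[0,0,0.05],[0,0,0],[0,0,0]], angular=[[0,0,0],[0,0,0],[0,0,0]])

```text
clock: 24.65
position: [0.6053, 0.0651, 0.0489]
ee_rot: [2.441, 1.977, 0.001]
force: [-3.6, -0.9, 12.2]
width: 0.008
gripper_force: 6.4
```

Foot landed firmly. Lifting off and checking.

Request:
carry_out(claw=[0,0,0,0,0,0,0,0,0,0,0,0,0,0], delta_pos=[[0,0,-0.1],[0,0,-0.2],[0,0,-1],[0,0,-3],[0,0,-4],[0,0,-4],[0,-4,0],[0,-4,0],[0,-4,0],[0,-4,0],[0,-4,0],[0,-2,0],[0,0,0],[0,0,0]], angular=[[0,0,0],[0,0,0],[0,0,0],[0,0,0],[0,0,0],[0,0,0],[0,0,0],[0,0,0],[0,0,0],[0,0,0],[0,0,0],[0,0,0],[0,0,0],[0,0,0]])

```text
clock: 26.05
position: [0.3906, 0.1114, 0.1715]
ee_rot: [-2.44, -1.979, -0.003]
force: [-0.2, 0.0, 0.5]
width: 0.009
gripper_force: 0.0
```

```bash
python3 edge.py; python3 lin.py | grep new; python3 tip.py | head -2
python3 - <<'E'
import cv2,numpy as np
a=cv2.imread('pics/scene_l.png')[205:285,270:350];b=cv2.imread('pics/top_l.png')[138:218,235:315]
cv2.imwrite('pics/g.png',np.hstack([cv2.resize(x,(400,400),interpolation=cv2.INTER_CUBIC) for x in(a,b)]))
E
```

```text
top (np.float64(84.69999999999993), np.float64(42.83230357397451))
scene (np.float64(84.19999999999993), np.float64(34.64098770935393))
t 26.15 fixture xyz mm [-218.808    34.6394  158.522 ] world [0.3913 0.111  0.1713] tilt z [ 0.0014  0.0003 -1.    ] delta tool cm [-3.3943 23.6741 13.3819] tool-z turn -0.0032622606169929735
F fixture [ 0.5351 -1.0465 -0.4696] width 0.006855615129484791 grip 0.0 j [-0.8804  0.1406  0.5367  2.1774 -0.0957  0.8441 -0.4941]
edge old (np.float64(50.20000000000002), np.float64(28.56975389538171)) new (np.float64(84.69999999999993), np.float64(35.046104873467485)) (np.float64(84.39999999999995), np.float64(16.426928304923727)) line rails (np.float64(84.79999999999978), np.float64(15.667686485553022)) (np.float64(84.99999999999977), np.float64(31.49835726645814))
edge old (np.float64(49.70000000000001), np.float64(14.350485199914903)) new (np.float64(84.19999999999996), np.float64(26.966567173168855)) (np.float64(84.89999999999992), np.float64(28.708246887375562)) line rails (np.float64(84.4999999999998), np.float64(7.288532861886231)) (np.float64(84.09999999999982), np.float64(9.425948086108189))
clamp_tip [(array([314.1, 230.8]), 0.55)]
red 318.8 233.73333333333335 15
```

View pics/g.png

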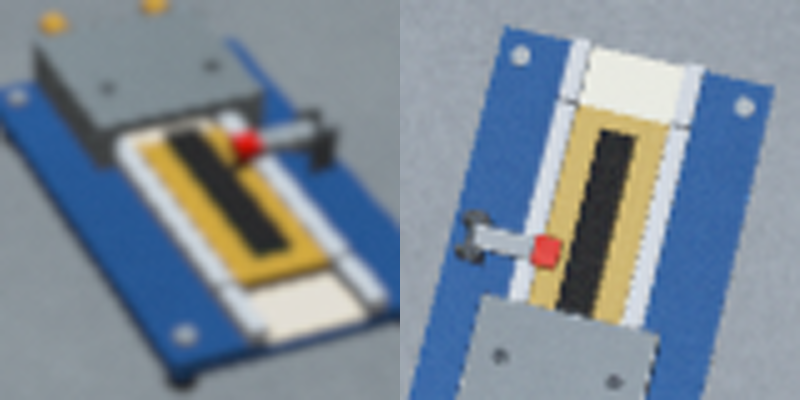

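The clamp lies level with its foot on the brass (red tip at about top (344,188)), and the edge is unchanged at the line. The robot is clear.

```bash
python3 -c "
from cell import arm
print(arm.sign_off())"
```

```text
the job is handed in; nothing more can be done
None
```

The carrier's front edge is on the scribed line to within about 0.3 mm as measured in both camera views, and the clamp is folded down with its foot on the plate. The highest pressure read was about 12 N, and I handed the job in at about 26 s with the arm clear; no verdict came back.

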